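Seat a toothed divider in a bar caddy

ROBOT

A 6-joint arm with a two-finger parallel gripper is mounted at the origin on a cart in front of the work surface, level with it; the furniture and walls round the work are solid. World frame = base frame: x ahead of the robot, y to its left, z up, the work surface at z = 0. Lengths are in m, angles in rad, forces in N, time in s.
With the tool pointing down it reaches from about 0.35 to 0.975 m from the base axis. Payload 4.9 kg.
Tool frame: the origin (TCP) lies at the very end of the fingers, on their centre line; the grasp point (between the pads) lies manip.grip_point_offset behind it (manip.grip_point_offset is the distance from the TCP to the grasp point, in m); z points along the fingers, y is the direction in which the jaws open and shut (so a half turn about z gives the same grasp; the last joint's range is limited). The gripper opens to 85 mm and grips with 20 to 120 N. Pads are 22 mm wide; open, the fingers measure 114 mm over their backs; the gripper's body (76 mm by 85 mm) begins 54 mm behind the grasp point. The pads swing forward as they close: fully open they stand 13 mm farther back than shut.
Start: joints at [-1.389, 0.053, 1.613, -0, 1.476, -0.119], TCP at [0.185, -0.597, 0.231] pointing down, gripper open.
Joint ranges: [-3.01, 3.01], [-1.01, 2.22], [0.06, 2.58], [-1.02, 4.17], [0.09, 2.62], [-3.14, 3.14]. Speed limits (rad/s): [2.57, 2.57, 3.14, 3.14, 3.14, 3.14].

INTERFACE

Orientations are given as a unit quaternion [w, x, y, z].
In Python, from plant import status, grab_frame, camera_params, ticket, boxes_of, outline_of, manip gives the robot as it stands. The module is installed in compiled form; this text tells all that it offers.
- The arm moves only by the tool play_rows, never from a script. Its argument "deltas" is a list of rows, each a list of 2 entries, a list of its own where there are three numbers: the shift along the world's x, y, z in m, then the turn about the world's z in rad. A call has 1 to 5 rows; each row is the pose to reach, as a shift and turn from the pose commanded when the call began; what a row does not reach only later rows make up. A row lasts 1/8 s, in which the tool goes at most 62.5 mm and 10.7 degrees, less where a joint would pass 70% of its speed; a pose out of reach is approached as far as the arm can. A call with a gripper value outside its range is refused whole. "grip" is the opening, from -1 (shut) to 1 (fully open), set as the call begins (left out, the last holds). The fingers move at their own pace and stop on an object; the grip force is fixed at half the most. Time passes only in rows, so rows that repeat a pose let the fingers close. It gives the time, the measured TCP pose, the force and the opening at its end, in the units of the state.
- status.state(): the state, without advancing time (a new reading comes with each control period).
- grab_frame(name): name is "scene" or "top" or "wrist"; returns (picture, depth): 384x512x3 uint8, blue, green, red; 384x512 float32, m along the optical axis (not along the pixel's ray), 0 where there is no reading.
- camera_params(name): a dict with "mtx" (3x3 intrinsics, pixels), "distortion" ([k1, k2, p1, p2, k3] as OpenCV has them; the pictures are not rectified), "world_from_camera" (4x4, takes a point from camera to world coordinates). Camera axes: x right, y up, looking along -z (the intrinsics and any distortion apply to the point x, -y, -z); pixel columns grow to the right and rows downward; lengths in m; the calibration is good to about 2 mm. A picture is of the moment at which its call begins: read the wrist's pose just before it. camera_params takes no time and is no camera call; for the wrist camera it gives the pose at the moment of the call.
- ticket.job_done(): hands the job in, once; it reports no verdict.
Trained networks look in the newest picture that a camera, given by its name, has taken for a name from the list of things; names that differ only in an ending like _2 or _b are one class to them, and where a whole thing is asked for, a point or a joint stands for the part that bears it (a point fixed in the world has none). Each returns a list of dicts, best first, with "confidence" (0 to 1); they miss things now and then, are a little off and sometimes report something else, mostly with a low value. They report only what shows in the picture. A call takes as long as a camera call. They do not tell look-alikes from the thing itself.
- boxes_of(camera, name): "box" ([left, top, right, bottom] in pixels, round what is visible of it).
- outline_of(camera, name): "region" (384x512 bool, what is visible of it) and "box" ([left, top, right, bottom] in pixels, round what is visible of it).
The state is a dict: "time": time; "joint_pos": joint angles; "joint_vel": joint speeds; "joint_efforts": joint torques, N m; "tool_pos": TCP position; "tool_rot": TCP orientation; "contact_force": force on the tool from outside, world axes, zero at the start; "ft_torque": the same for the moment, N m; "gripper_width": opening from 0.0 (shut) to 1.0 (fully open).
Only numpy, scipy, OpenCV 4.12 (cv2) and the standard library are available. Lean on these libraries where they do the work, as an engineer would, in place of code of your own. Each camera call takes 0.05 s, during which the arm holds its last target.

TASK

Take the toothed wooden divider out of its storage stand and fit it upright into the slotted rail across the middle of the bar caddy, every tooth in its own slot, pressed fully home so that its shoulder sits flush on the rail. The rail is clamped a little to one side or the other of the caddy's middle, so feel gently for the slots, never force the teeth, keep hold of the divider until it is home (do not drop it in), then let go. Leave the other things where they are.

Things in the scene. Friction and masses are not known exactly. Their poses are not given: they have to be found in the camera images.
- comb_grip (a point): Centre of the grip tab of a loose wooden comb divider (0.12 kg). Tab: 14 mm thick (x, pinch across this), 50 mm long (y), 24 mm high, on the middle of a panel 14 mm thick, 108 mm long (y), 34 mm high. This point is 12 mm below the comb's top, 46 mm above its shoulder (the panel's underside), 60 mm above the tooth tips. z up. May be turned half round.
- comb: The same comb; origin at the middle of the row of tooth tips, axes as for comb_grip (60 mm above). Five teeth hang below the panel in a row along y, 20 mm apart (y = -40, -20, 0, 20, 40 mm), each 6 mm (y) by 8 mm (x) and 14 mm long, square-ended.
- caddy: Fixed open wooden tray (bar caddy), 220 (x) x 190 (y) x 30 mm high, origin at the centre of its underside, z up. A slotted rail runs across its middle along y. Comb seated (shoulder on the rail): comb_grip is 74 mm above this origin; tooth tips standing on the rail's top: 88 mm above.
- rail_line (a point): Point on the caddy's centre, level with the flat top of the rail (28 mm above the caddy's origin; rail 24 mm wide in x, 148 mm long in y, exact across x). Five closed slots in its top, 20 mm apart along y, each 8 mm (y) by 13 mm (x), 20 mm deep; solid wood elsewhere. The middle slot lies up to 12 mm to either side of this point along y: this shift is not measured. The rail is clamped fast.
- stand: Fixed wooden block, 56 (x) x 140 (y) x 22 mm high, origin at the centre of its underside, with one plain groove along y, 10 mm wide, in which the divider stands at first with its teeth down, its shoulder on the block's top and its tab centre 68 mm above the worktop. Lift the divider straight up by 20 mm or more to free it.
- lime_mid (a point): Centre of a halved lime, 54 mm wide and 35 mm high, in the caddy's front compartment. Leave it.
- bottle_stopper_mid (a point): Centre of a bottle stopper lying in the caddy's rear compartment, 29 x 48 x 29 mm. Leave it.
- matches_mid (a point): Centre of a matchbox lying on the worktop, 37 x 56 x 16 mm. Leave it.
- measure_mid (a point): Centre of a two-ended spirit measure standing upright, 47 mm wide, 100 mm high. Leave it.
- grinder_mid (a point): Centre of a dark wooden pepper mill standing upright, 58 mm wide, 170 mm high. Leave it.
- jar_mid (a point): Centre of a spice jar with a green cap standing upright, 46 mm wide, 106 mm high. Leave it.
Mind the look-alikes: they are no part of the job. What is shaped like the comb but purple is not meant.

How it is judged:
On the way, in this order (a step that is already met when the one before it is completed fails the run):
1. the divider is lifted out of its stand (its tab centre at least 100 mm above the worktop), held in the fingers (height (world z) of comb_grip above 0.1 m and contact force between comb and the fingers above 0.5 N), for 0.1 s.
2. the divider is fully home in the rail while the gripper is still on it (x of comb_grip in the frame of caddy between -0.005 and 0.005 m and y of comb_grip in the frame of caddy between -0.017 and 0.017 m and z of comb_grip in the frame of caddy between 0.07 and 0.076 m and angle between comb_grip's own z axis and vertical below 0.06 rad and angle between the y axis of comb_grip and the y axis of caddy, either way round below 0.08 rad and contact force between comb and the fingers above 0.3 N), for 0.1 s.
At the end, for the whole second after the job is handed in: Divider released and at rest in the rail: tab centre 70 to 76 mm above the caddy's origin (shoulder within 2 mm of the rail top), within 5 mm of the caddy's x = 0 and 17 mm of its y = 0, upright within 0.06 rad, parallel to the rail within 0.08 rad (x of comb_grip in the frame of caddy between -0.005 and 0.005 m and y of comb_grip in the frame of caddy between -0.017 and 0.017 m and z of comb_grip in the frame of caddy between 0.07 and 0.076 m and angle between comb_grip's own z axis and vertical below 0.06 rad and angle between the y axis of comb_grip and the y axis of caddy, either way round below 0.08 rad and linear speed of comb below 0.01 m/s); the robot touches nothing.
It fails at once if the divider is pressed against the caddy or its rail with more than 40 N (contact force between comb and caddy above 40 N).
It fails at once if the arm or fingers push on the caddy or its rail with more than 40 N (contact force between any of the fingers, the arm and caddy above 40 N).
It fails at once if one of the other things is moved by more than 30 mm (distance of any of lime_mid, bottle_stopper_mid, matches_mid, measure_mid, grinder_mid, jar_mid from where it was at the start of the episode above 0.03 m).
It also fails if it takes over 72 s, if anything falls off the work surface, if the arm or the gripper's body presses on something with over 40 N, if the wrist force passes 120 N, or if a joint passes its speed limit or range.

## Working session

There is one attempt and no reset: what is moved stays moved. The work goes in short steps, Python scripts to look and compute and a tool call to move; the robot and the scene stay as the last step left them, time stands still between calls to the robot, and variables do not carry over. Pictures are saved under pics/ and viewed, and the job is handed in when it is done.

Besides the shell and the picture viewer there is one more tool, called as a command line: name --argument value ..., lists and objects as JSON in quotes. play_rows: Moves the arm, as the interface text tells. Its arguments: {"type":"object","properties":{"deltas":{"type":"array"},"grip":{"type":"number"}},"required":["deltas"]}

```bash
mkdir -p pics; ls; cat > h.py <<'E'
import numpy as np, cv2
from plant import status, grab_frame, camera_params, ticket, boxes_of, outline_of, manip
def pts(cam,depth,P):
    # per-pixel world points
    K=np.array(P["mtx"]);D=np.array(P["distortion"],float);T=np.array(P["world_from_camera"])
    h,w=depth.shape
    u,v=np.meshgrid(np.arange(w),np.arange(h))
    uv=np.stack([u,v],-1).reshape(-1,1,2).astype(np.float64)
    n=cv2.undistortPoints(uv,K,D).reshape(h,w,2)
    X=np.stack([n[...,0]*depth,-n[...,1]*depth,-depth],-1)
    return X@T[:3,:3].T+T[:3,3]
E
python3 - <<'E'
from h import *
print(status.state(), manip.grip_point_offset)
for c in("scene","top","wrist"):
    P=camera_params(c);im,d=grab_frame(c);cv2.imwrite(f"pics/{c}0.png",im);np.savez(f"{c}0.npz",im=im,d=d,W=pts(c,d,P))
    print(c,np.round(P["world_from_camera"],3).tolist(),P["mtx"],P["distortion"])
    for n in ("comb","caddy","stand"):
        print(n,[(b["box"],round(b["confidence"],2)) for b in boxes_of(c,n)])
E
```

```text
pics
{'time': 0.0, 'joint_pos': array([-1.38898260e+00,  5.33542057e-02,  1.61430010e+00, -2.09772047e-05,
        1.47599408e+00, -1.18978697e-01]), 'joint_vel': array([-2.62938372e-04,  4.08218381e-04,  3.41618613e-04, -7.41740241e-04,
        1.07173280e-03,  8.81419135e-05]), 'joint_efforts': array([-1.36506169e-03, -3.93677938e+01, -3.70177209e+01, -2.31283093e-04,
        6.94130940e-03,  6.93903985e-06]), 'tool_pos': array([ 0.18506696, -0.59631765,  0.23006102]), 'tool_rot': array([-1.02702746e-03,  9.88711118e-01,  1.49830798e-01, -4.27229056e-05]), 'contact_force': array([1.19469512, 0.47603276, 0.6991584 ]), 'ft_torque': array([-0.01604759, -0.02269978, -0.03654684]), 'gripper_width': 0.9965392437773984} 0.0187
scene [[0.882, 0.344, -0.321, 0.003], [-0.47, 0.67, -0.575, -0.963], [0.017, 0.658, 0.753, 1.151], [0.0, 0.0, 0.0, 1.0]] [[387.07504727   0.         258.24600927]
 [  0.         387.07504727 193.09388724]
 [  0.           0.           1.        ]] [-0.10215538  0.          0.          0.          0.        ]
comb [([314.4, 340.2, 349.8, 358.6], 0.71), ([259.3, 210.1
[... 296 characters left out ...]
4766748 188.08916993]
 [  0.           0.           1.        ]] [0.01359605 0.         0.         0.         0.        ]
comb [([393.6, 200.2, 403.1, 225.2], 0.5), ([254.5, 189.8, 288.5, 209.7], 0.47), ([260.0, 192.7, 284.4, 206.2], 0.42)]
caddy [([141.9, 171.2, 196.8, 235.2], 0.77)]
stand [([253.2, 190.2, 290.2, 211.5], 0.73)]
wrist [[0.296, 0.923, 0.247, 0.248], [-0.955, 0.286, 0.077, -0.578], [0.001, -0.259, 0.966, 0.374], [0.0, 0.0, 0.0, 1.0]] [[277.93840767   0.         258.06530104]
 [  0.         277.93840767 195.81293356]
 [  0.           0.           1.        ]] [-0.06548338  0.          0.          0.          0.        ]
comb [([391.9, 3.2, 463.3, 91.1], 0.66)]
caddy []
stand []
```

```bash
python3 - <<'E'
import cv2
im=cv2.imread("pics/top0.png"); cv2.imwrite("pics/top0c.png",cv2.resize(im[140:260,110:430],None,fx=2.5,fy=2.5,interpolation=cv2.INTER_CUBIC))
E
```

```text
(no output)
```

View pics/scene0.png

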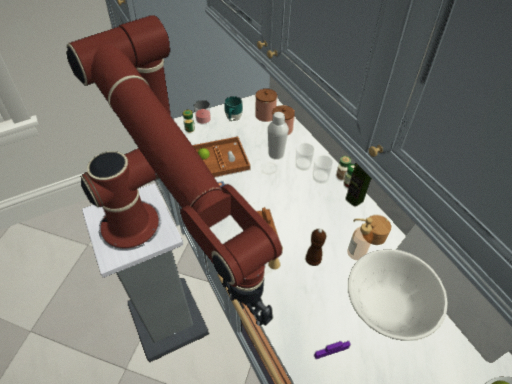

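View pics/top0.png

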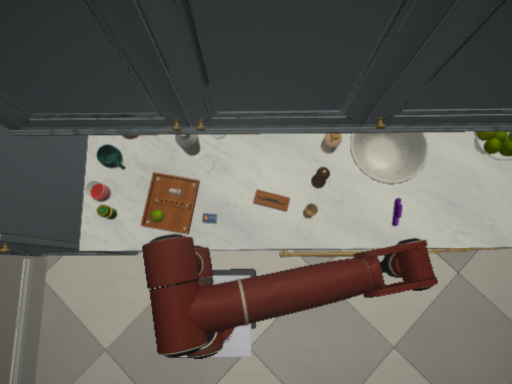

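View pics/wrist0.png

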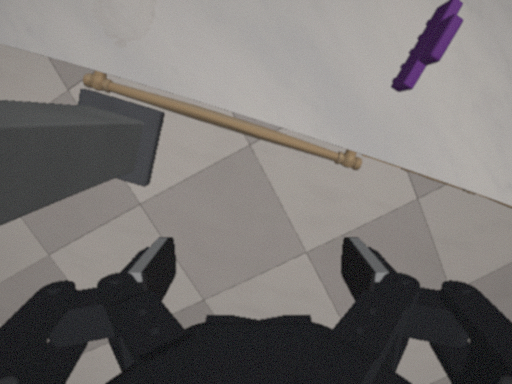

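```bash
ls pics
```

```text
scene0.png
top0.png
top0c.png
wrist0.png
```

View pics/top0c.png

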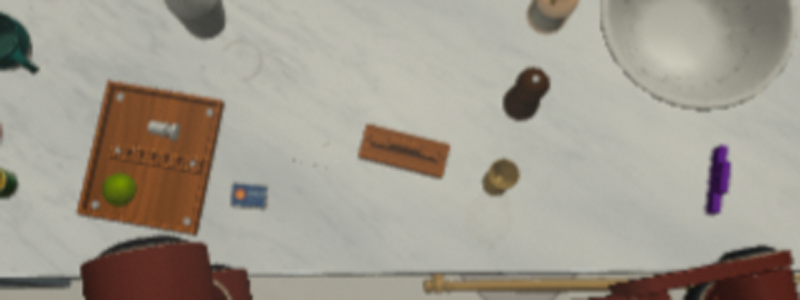

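```bash
python3 - <<'E'
from h import *
z=np.load("top0.npz");W=z["W"];im=z["im"]
im2,d2=grab_frame("top")
for n in ("caddy","stand","comb","lime_mid","bottle_stopper_mid","matches_mid","measure_mid","grinder_mid"):
    for o in outline_of("top",n)[:3]:
        r=o["region"];p=W[r];p=p[np.isfinite(p).all(1)]
        c=cv2.minAreaRect(p[:,:2].astype(np.float32))
        print(n,round(o["confidence"],2),np.round(o["box"]),"mean",p.mean(0).round(3),"zpct",np.percentile(p[:,2],[2,50,98]).round(3),"rect",np.round(c[0],3),np.round(c[1],3),round(c[2],1))
# table plane
print(W[225:245,230:330,2].mean())
E
```

```text
caddy 0.87 [140. 173. 195. 234.] mean [0.432 0.155 0.02 ] zpct [-0.002  0.007  0.034] rect [0.382 0.019] [0.509 0.244] 70.0
stand 0.55 [255. 190. 292. 211.] mean [ 0.43  -0.242  0.026] zpct [0.004 0.021 0.039] rect [ 0.323 -0.214] [0.135 0.293] 74.7
comb 0.53 [254. 194. 284. 205.] mean [ 0.44  -0.242  0.057] zpct [0.017 0.056 0.083] rect [ 0.446 -0.245] [0.107 0.027] 75.2
comb 0.47 [395. 195. 402. 230.] mean [ 0.385 -0.732  0.048] zpct [0.017 0.047 0.075] rect [ 0.387 -0.734] [0.016 0.108] 79.7
lime_mid 0.43 [152. 208. 163. 227.] mean [0.378 0.203 0.04 ] zpct [0.012 0.03  0.043] rect [0.288 0.024] [0.458 0.051] 63.2
bottle_stopper_mid 0.5 [167. 186. 182. 195.] mean [0.484 0.138 0.017] zpct [0.    0.02  0.034] rect [0.486 0.141] [0.057 0.033] 73.8
matches_mid 0.46 [200. 213. 216. 224.] mean [0.37  0.002 0.015] zpct [0.004 0.015 0.023] rect [0.37  0.002] [0.055 0.037] 87.2
measure_mid 0.64 [303. 205. 317. 221.] mean [ 0.389 -0.394  0.062] zpct [0.001 0.072 0.102] rect [ 0.393 -0.402] [0.044 0.068] 23.5
grinder_mid 0.74 [310. 166. 327. 189.] mean [ 0.509 -0.43   0.108] zpct [0.006 0.135 0.165] rect [ 0.366 -0.304] [0.054 0.445] 48.8
0.006220896344305189
```

play_rows --deltas '[[[0.03,0.03,0.05],0.15],[[0.07,0.09,0.09],0.33],[[0.11,0.14,0.1],0.5],[[0.15,0.2,0.1],0.68],[[0.18,0.25,0.1],0.85]]' --grip 1

```text
time: 1.68
tool_pos: [0.3508, -0.3697, 0.3315]
tool_rot: [0.001, 0.838, 0.546, 0.0]
contact_force: [1.4, -0.8, 0.4]
gripper_width: 1.001
```

play_rows --deltas '[[[0.03,0.04,0],0.16],[[0.06,0.09,0],0.16],[[0.065,0.1,0],0.16],[[0.065,0.1,0],0.16],[[0.065,0.1,0],0.16]]'

```text
time: 2.3
tool_pos: [0.4143, -0.2722, 0.3306]
tool_rot: [-0.0, 0.793, 0.609, -0.0]
contact_force: [-0.4, -0.4, -0.0]
gripper_width: 1.001
```

```bash
python3 - <<'E'
from h import *
s=status.state();print(s["time"],s["tool_pos"],s["tool_rot"],s["contact_force"])
P=camera_params("wrist");im,d=grab_frame("wrist");cv2.imwrite("pics/w1.png",im);W=pts("wrist",d,P);np.savez("w1.npz",im=im,d=d,W=W)
print(np.round(P["world_from_camera"],4).tolist())
for n in("comb","stand"):
  for o in outline_of("wrist",n):
    p=W[o["region"]];print(n,o["confidence"],o["box"],p.mean(0),np.percentile(p[:,2],[2,25,50,75,98]).round(4))
E
```

```text
2.3 [ 0.41430768 -0.27219031  0.33056297] [-3.05790424e-05  7.93271295e-01  6.08868288e-01 -2.45022600e-04] [-0.42717344 -0.37361566 -0.036437  ]
[[0.9659, 0.25, 0.067, 0.4312], [-0.2588, 0.9327, 0.2513, -0.2099], [0.0003, -0.2601, 0.9656, 0.4739], [0.0, 0.0, 0.0, 1.0]]
comb 0.61 [266.9, 105.7, 282.4, 177.3] [ 0.44326582 -0.24692261  0.06574436] [0.0222 0.056  0.0574 0.0801 0.0821]
stand 0.62 [253.4, 98.2, 288.0, 186.4] [ 0.44417668 -0.24436839  0.02362499] [0.0204 0.0221 0.0227 0.0233 0.025 ]
```

View pics/w1.png

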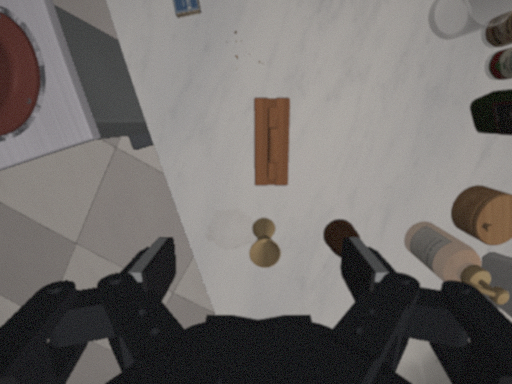

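```bash
cat >> h.py <<'E'
def comb_pose(W,c0,rad=0.08,zt=0.08,zp=0.056,full=False):
    m=(np.linalg.norm(W[...,:2]-c0,axis=-1)<rad)
    t=m&(abs(W[...,2]-zt)<0.012); p=m&(W[...,2]>zp-0.015)
    out=[]
    for k,mm in(("tab",t),("all",p)):
        q=W[mm][:,:2]
        if len(q)<20: continue
        r=cv2.minAreaRect(q.astype(np.float32))
        c=q.mean(0);u,s,v=np.linalg.svd(q-c,full_matrices=False)
        a=np.degrees(np.arctan2(v[0,1],v[0,0]))%180
        out.append((k,len(q),c.round(4),np.median(W[mm][:,2]).round(4),"pca",a.round(2),"rect",np.round(r[0],4),np.round(r[1],4),round(r[2],2)))
    return out
E
python3 - <<'E'
from h import *
z=np.load("w1.npz");W=z["W"]
for l in comb_pose(W,np.array([.443,-.246])): print(*l)
m=(abs(W[...,2]-0.022)<.007)&(np.linalg.norm(W[...,:2]-[.443,-.245],axis=-1)<.09)
r=cv2.minAreaRect(W[m][:,:2].astype(np.float32));print(r)
im=z["im"];cv2.imwrite("pics/w1c.png",cv2.resize(im[90:195,220:320],None,fx=5,fy=5,interpolation=cv2.INTER_CUBIC))
E
```

```text
tab 333 [ 0.4435 -0.2473] 0.0803 pca 76.88 rect [ 0.4439 -0.2472] [0.0475 0.0129] 75.74
all 37230 [ 0.431  -0.2637] 0.4142 pca 159.47 rect [ 0.4234 -0.2613] [0.1132 0.1112] 17.78
((0.4444778263568878, -0.24773725867271423), (0.13713057339191437, 0.05497929826378822), 74.96159362792969)
```

View pics/w1c.png

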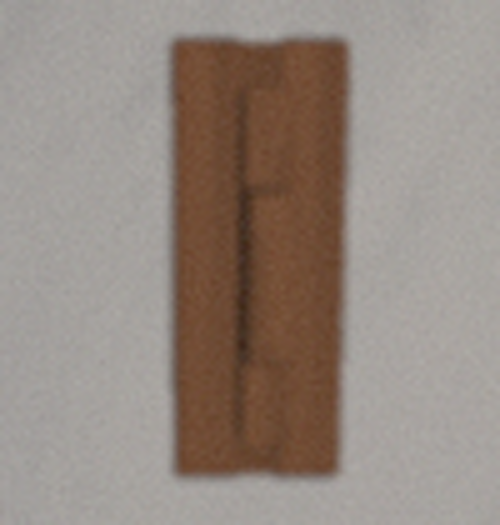

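play_rows --deltas '[[[0.03,0.025,-0.06],0],[[0.03,0.025,-0.12],0],[[0.03,0.025,-0.18],0],[[0.03,0.025,-0.19],0],[[0.03,0.025,-0.19],0]]'

```text
time: 3.08
tool_pos: [0.4449, -0.2469, 0.1413]
tool_rot: [-0.0, 0.793, 0.609, -0.0]
contact_force: [-0.4, 0.5, 0.6]
gripper_width: 0.998
```

```bash
cat > look.py <<'E'
import sys
from h import *
n=sys.argv[1]; s=status.state();print(s["time"],s["tool_pos"],s["tool_rot"],s["contact_force"],s["gripper_width"])
P=camera_params("wrist");im,d=grab_frame("wrist");cv2.imwrite(f"pics/{n}.png",im);W=pts("wrist",d,P);np.savez(f"{n}.npz",im=im,d=d,W=W,T=P["world_from_camera"])
E
python3 look.py w2; python3 - <<'E'
from h import *
z=np.load("w2.npz");W=z["W"]
for l in comb_pose(W,np.array([.443,-.247]),.08): print(*l)
E
```

```text
3.075 [ 0.44487627 -0.24686205  0.14131629] [-9.66011987e-06  7.93100754e-01  6.09090463e-01 -2.26742859e-05] [-0.3829173   0.45203043  0.6036172 ] 0.9984284247436234
tab 1124 [ 0.4444 -0.2444] 0.0804 pca 75.12 rect [ 0.4438 -0.2462] [0.0489 0.014 ] 75.06
all 46863 [ 0.4473 -0.2368] 0.223 pca 165.04 rect [ 0.4452 -0.2456] [0.1323 0.1022] 20.8
```

View pics/w2.png

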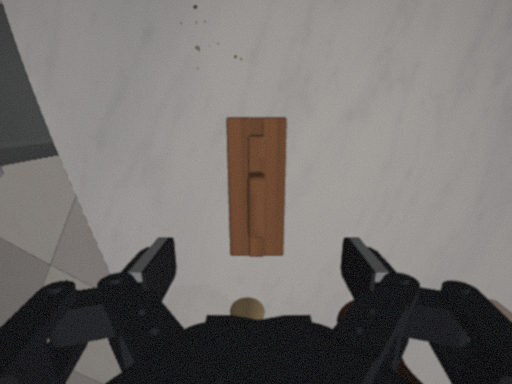

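play_rows --deltas '[[[-0.001,0.001,-0.05],0],[[-0.001,0.001,-0.08],0],[[-0.001,0.001,-0.092],0],[[-0.001,0.001,-0.092],0]]'

```text
time: 3.62
tool_pos: [0.4449, -0.2461, 0.0504]
tool_rot: [0.001, 0.793, 0.609, 0.0]
contact_force: [-0.3, -0.0, 0.3]
gripper_width: 0.998
```

play_rows --deltas '[[[0,0,0],0],[[0,0,0],0],[[0,0,0],0],[[0,0,0],0],[[0,0,0],0]]' --grip -1

```text
time: 4.25
tool_pos: [0.4441, -0.2453, 0.0491]
tool_rot: [0.0, 0.793, 0.609, 0.0]
contact_force: [0.8, -0.3, 1.7]
gripper_width: 0.155
```

play_rows --deltas '[[[0,0,0],0],[[0,0,0],0],[[0,0,0],0]]'

```text
time: 4.62
tool_pos: [0.4441, -0.2453, 0.049]
tool_rot: [0.0, 0.793, 0.609, 0.0]
contact_force: [0.2, -0.4, 4.8]
gripper_width: 0.156
```

play_rows --deltas '[[[0,0,0.01],0],[[0,0,0.03],0],[[0,0,0.07],0],[[0,0,0.13],0],[[0,0,0.18],0]]'

```text
time: 5.25
tool_pos: [0.4434, -0.2449, 0.2305]
tool_rot: [0.0, 0.793, 0.609, -0.0]
contact_force: [0.4, -0.6, -0.4]
gripper_width: 0.154
```

play_rows --deltas '[[[0,0.06,0.02],0],[[0,0.12,0.03],0],[[0,0.18,0.03],0],[[0,0.24,0.03],0],[[0,0.28,0.03],0]]'

```text
time: 5.88
tool_pos: [0.4429, 0.0371, 0.2584]
tool_rot: [-0.0, 0.792, 0.61, -0.0]
contact_force: [0.5, -1.0, -0.8]
gripper_width: 0.156
```

play_rows --deltas '[[[0,0.02,0],0],[[0,0.02,0],0],[[0,0.02,0],0]]'

```text
time: 6.25
tool_pos: [0.4436, 0.0543, 0.2584]
tool_rot: [-0.0, 0.793, 0.609, -0.0]
contact_force: [0.2, -0.5, -1.2]
gripper_width: 0.151
```

```bash
python3 look.py w3; python3 - <<'E'
from h import *
for n in("caddy","comb"):
  for o in outline_of("wrist",n): print(n,o["confidence"],o["box"])
  for o in outline_of("scene",n): print(n,o["confidence"],o["box"])
E
```

```text
6.25 [0.44359385 0.05426287 0.25838113] [-3.92057936e-05  7.92930374e-01  6.09312091e-01 -4.43485096e-04] [ 0.20115226 -0.51130493 -1.1697541 ] 0.1511447330725087
caddy 0.96 [137.3, 5.1, 322.3, 176.4]
caddy 0.47 [200.1, 136.7, 245.7, 175.9]
comb 0.57 [242.0, 142.0, 276.7, 321.9]
comb 0.17 [263.4, 79.0, 282.2, 122.8]
comb 0.68 [194.2, 137.4, 250.2, 176.5]
comb 0.57 [315.7, 340.1, 349.0, 359.2]
comb 0.45 [259.6, 209.9, 271.0, 225.7]
```

View pics/w3.png

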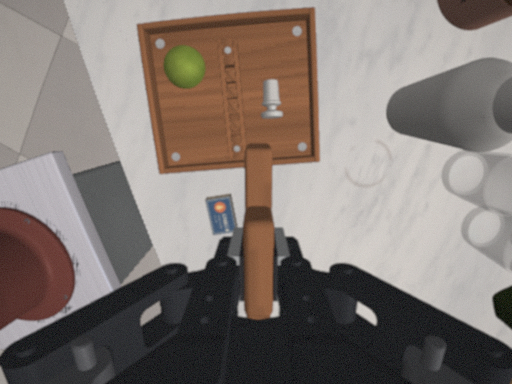

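```bash
python3 - <<'E'
import cv2
im=cv2.imread("pics/w3.png"); 
cv2.imwrite("pics/w3c.png",cv2.resize(im[35:165,190:290],None,fx=4.6,fy=4.6,interpolation=cv2.INTER_CUBIC))
E
```

```text
(no output)
```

View pics/w3c.png

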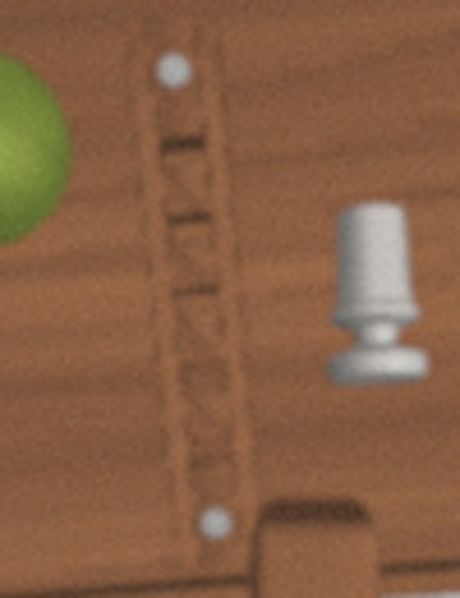

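```bash
python3 - <<'E'
from h import *
z=np.load("w3.npz");W=z["W"];Z=W[...,2]
sub=Z[35:165,190:290]
v=np.clip((sub+0.0)/0.04,0,1)*255
cv2.imwrite("pics/w3z.png",cv2.resize(v.astype(np.uint8),None,fx=4.6,fy=4.6,interpolation=cv2.INTER_NEAREST))
E
```

```text
(no output)
```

View pics/w3z.png

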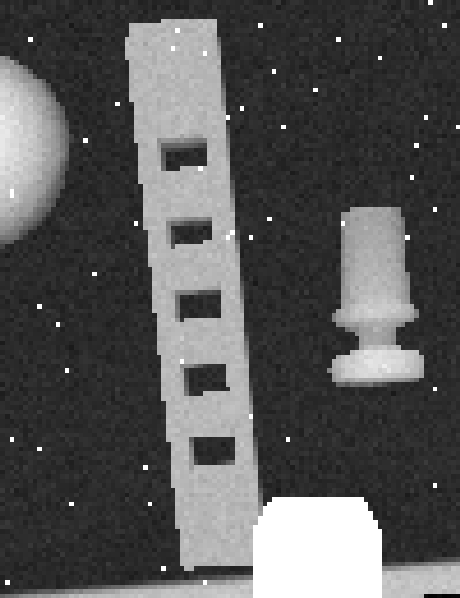

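```bash
cat > slots.py <<'E'
import sys
from h import *
z=np.load(sys.argv[1]+".npz");W=z["W"];T=z["T"];O=T[:3,3];Z=W[...,2]
rc=np.array([float(sys.argv[2]),float(sys.argv[3])])
# fit rail top height
near=np.linalg.norm(W[...,:2]-rc,axis=-1)<0.1
top=near&(abs(Z-0.028)<0.008)
n,lab,st,ce=cv2.connectedComponentsWithStats(top.astype(np.uint8))
i=1+np.argmax([s[4] if 0.2<(s[2]/max(s[3],1))<.9 or 1 else 0 for s in st[1:]])
# component with lab containing rail center neighbourhood
cand=[k for k in range(1,n) if st[k,4]>200]
best=None
for k in cand:
    q=W[lab==k][:,:2].astype(np.float32);r=cv2.minAreaRect(q);w=sorted(r[1])
    print(k,st[k],np.round(r[0],4),np.round(r[1],4),round(r[2],2),np.median(Z[lab==k]).round(4))
    if best is None or abs(w[0]-.024)+abs(w[1]-.148)<best[0]: best=(abs(w[0]-.024)+abs(w[1]-.148),k)
k=best[1];zr=np.median(Z[lab==k]);print("rail",k,zr)
cnt,_=cv2.findContours((lab==k).astype(np.uint8),cv2.RETR_EXTERNAL,cv2.CHAIN_APPROX_NONE)
f=np.zeros(Z.shape,np.uint8);cv2.drawContours(f,[max(cnt,key=cv2.contourArea)],-1,1,-1)
hole=((f>0)&(Z<zr-0.006)&(Z!=0)).astype(np.uint8)
hole=cv2.morphologyEx(hole,cv2.MORPH_OPEN,np.ones((2,2)))
n2,l2,s2,c2=cv2.connectedComponentsWithStats(hole)
D=W-O; R=O+D*((zr-O[2])/D[...,2])[...,None]
C=[]
for j in range(1,n2):
    if s2[j,4]<15: continue
    q=R[l2==j][:,:2];r=cv2.minAreaRect(q.astype(np.float32));C.append(np.r_[q.mean(0)]);print("slot",s2[j],C[-1].round(4),np.round(r[1],4))
C=np.array(C);C=C[np.argsort(C[:,1])]
print("spacing",np.linalg.norm(np.diff(C,axis=0),axis=1).round(4))
m=C.mean(0);u,s,v=np.linalg.svd(C-m);a=np.degrees(np.arctan2(v[0,1],v[0,0]))%180
print("mid slot mean",m.round(4),"angle",a.round(2), "n",len(C))
E
python3 slots.py w3 .43 .155
```

```text
1 [186  13  69  15 523] [0.447  0.2481] [0.0091 0.0837] 79.41 0.03
2 [ 217   39   30  120 1987] [0.4352 0.1503] [0.1476 0.0247] 79.85 0.0287
3 [164  45  40  42 917] [0.3851 0.2093] [0.05   0.0499] 46.18 0.0302
7 [261  80  21  38 547] [0.4836 0.1399] [0.0466 0.0261] 76.85 0.027
8 [150  83  10  44 210] [0.3341 0.1731] [0.0552 0.0044] 78.88 0.0284
10 [193 161  52  10 324] [0.3939 0.0738] [0.0083 0.0697] 79.38 0.0302
rail 2 0.02866836260095401
slot [226  66  10   7  59] [nan nan] [0.0063 0.0121]
slot [227  83  10   6  51] [0.4398 0.168 ] [0.0061 0.0115]
slot [229  99  10   6  60] [0.4364 0.1486] [0.0062 0.0117]
slot [231 115   9   7  58] [0.4325 0.1287] [0.0076 0.0105]
slot [232 131  10   6  58] [0.4293 0.1088] [0.0065 0.0119]
spacing [0.0202 0.0203 0.0196    nan]slots.py:23: RuntimeWarning: divide by zero encountered in divide
  D=W-O; R=O+D*((zr-O[2])/D[...,2])[...,None]
slots.py:23: RuntimeWarning: invalid value encountered in multiply
  D=W-O; R=O+D*((zr-O[2])/D[...,2])[...,None]
Traceback (most recent call last):
  File "slots.py", line 30, in <module>
    m=C.mean(0);u,s,v=np.linalg.svd(C-m);a=np.degrees(np.arctan2(v[0,1],v[0,0]))%180
                      ~~~~~~~~~~~~~^^^^^
numpy.linalg.LinAlgError: SVD did not converge
```

play_rows --deltas '[[[-0.01,-0.01,-0.03],0.084],[[-0.02,-0.012,-0.07],0.084],[[-0.02,-0.012,-0.07],0.084],[[-0.02,-0.012,-0.07],0.084]]'

```text
time: 7.0
tool_pos: [0.4249, 0.0426, 0.1903]
tool_rot: [0.001, 0.767, 0.642, 0.001]
contact_force: [0.2, -0.4, -0.5]
gripper_width: 0.149
```

```bash
sed -i 's/C\[-1\].round(4),np/C[-1].round(4),np/; s/q=R\[l2==j\]\[:,:2\];/q=R[l2==j][:,:2];q=q[np.isfinite(q).all(1)];/; s/&(Z!=0)//' slots.py; python3 slots.py w3 .43 .155 2>/dev/null | tail -3; python3 look.py w4; python3 slots.py w4 .43 .155
```

```text
slot [232 131  10   6  58] [0.4293 0.1088] [0.0065 0.0119]
spacing [0.0202 0.0203 0.0196 0.02  ]
mid slot mean [0.4363 0.1483] angle 79.65 n 5
7.0 [0.4248606  0.04261037 0.19029491] [7.60322380e-04 7.66666004e-01 6.42045153e-01 8.25944359e-04] [ 0.22238709 -0.42320179 -0.45649773] 0.14894610705330538
1 [ 237    1   25  149 2959] [0.4354 0.1509] [0.1466 0.0245] 79.66 0.0287
2 [ 167    4   50   52 1439] [0.3856 0.2083] [0.0501 0.0497] 34.44 0.0304
14 [146  48  10  54 316] [0.3344 0.1737] [0.0536 0.0044] 79.9 0.029
15 [282  57  27  48 910] [0.4835 0.1401] [0.0472 0.0279] 78.17 0.0269
16 [195 154  50   9 382] [0.388  0.0748] [0.0084 0.0545] 79.27 0.0303
rail 1 0.028710507658555706
slot [244  36  13   7  90] [0.4431 0.1874] [0.0057 0.0121]
slot [244  57  13   6  73] [0.4393 0.1684] [0.0048 0.0122]
slot [244  77  13   8 100] [0.4359 0.1481] [0.0069 0.0124]
slot [245  96  12   8  88] [0.4328 0.1293] [0.0071 0.0116]
slot [245 116  12   8  96] [0.4292 0.1093] [0.0072 0.0117]
spacing [0.0203 0.019  0.0206 0.0194]
mid slot mean [0.4361 0.1485] angle 80.08 n 5slots.py:23: RuntimeWarning: divide by zero encountered in divide
  D=W-O; R=O+D*((zr-O[2])/D[...,2])[...,None]
slots.py:23: RuntimeWarning: invalid value encountered in multiply
  D=W-O; R=O+D*((zr-O[2])/D[...,2])[...,None]
```

View pics/w4.png

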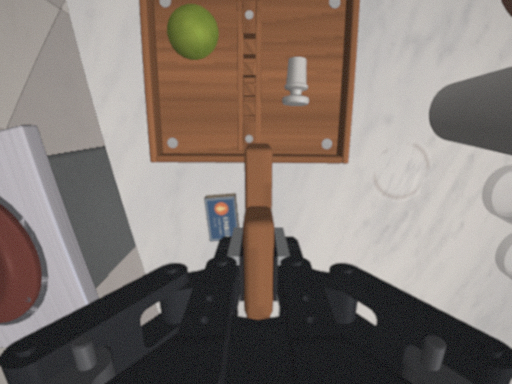

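```bash
cat > held.py <<'E'
import sys
from h import *
z=np.load(sys.argv[1]+".npz");W=z["W"];im=z["im"];Z=W[...,2]
t=np.array([float(v) for v in sys.argv[2:5]])
a=np.radians(float(sys.argv[5]));ey=np.array([np.cos(a),np.sin(a)]);ex=np.array([np.sin(a),-np.cos(a)])
hsv=cv2.cvtColor(im,cv2.COLOR_BGR2HSV)
br=(hsv[...,0]<20)&(hsv[...,1]>90)&(hsv[...,2]>50)
d=W[...,:2]-t[:2]; X=d@ex;Y=d@ey
m=br&(abs(X)<.03)&(abs(Y)<.08)&(Z>t[2]-.05)&(Z<t[2]+.06)
h=Z[m]-t[2]; print(m.sum(),np.histogram(h,np.arange(-.05,.061,.005)))
for lo,hi in((0.0,0.013),(.024,.038)):
    q=m&(Z-t[2]>lo)&(Z-t[2]<hi)
    if q.sum()>10:
        zz=Z[q];print(lo,q.sum(),"h",np.median(zz-t[2]).round(4),"X",np.percentile(X[q],[1,50,99]).round(4),"Y",np.percentile(Y[q],[0.5,1,2,50,98,99,99.5]).round(4))
        r=cv2.minAreaRect(W[q][:,:2].astype(np.float32));print(np.round(r[0],4),np.round(r[1],4),r[2])
E
python3 held.py w4 .42486 .04261 .19029 79.87
```

```text
4806 (array([   0,    0,    0,    0,    0,    3,   17,   21,   21,    8,   26,
       1567,   69,   79,   95,  216, 2658,   26,    0,    0,    0,    0]), array([-5.00000000e-02, -4.50000000e-02, -4.00000000e-02, -3.50000000e-02,
       -3.00000000e-02, -2.50000000e-02, -2.00000000e-02, -1.50000000e-02,
       -1.00000000e-02, -5.00000000e-03, -2.77555756e-17,  5.00000000e-03,
        1.00000000e-02,  1.50000000e-02,  2.00000000e-02,  2.50000000e-02,
        3.00000000e-02,  3.50000000e-02,  4.00000000e-02,  4.50000000e-02,
        5.00000000e-02,  5.50000000e-02,  6.00000000e-02]))
0.0 1629 h 0.0077 X [-0.006   0.0001  0.0065] Y [-0.0457 -0.0454 -0.0446  0.0376  0.0521  0.0523  0.0523]
[0.426  0.0452] [0.0993 0.0134] 80.19950866699219
0.024 2911 h 0.0315 X [-0.0063  0.0001  0.0068] Y [-0.0251 -0.0247 -0.0238  0.0027  0.0231  0.0233  0.0233]
[0.425  0.0412] [0.0503 0.014 ] 79.96072387695312
```

play_rows --deltas '[[[0.005,0.05,0],0],[[0.0115,0.1,-0.03],0],[[0.0115,0.1075,-0.08],0],[[0.0115,0.1075,-0.105],0],[[0.0115,0.1075,-0.105],0]]'

```text
time: 7.68
tool_pos: [0.4351, 0.1506, 0.0832]
tool_rot: [-0.001, 0.766, 0.642, -0.001]
contact_force: [0.4, 0.1, -0.7]
gripper_width: 0.151
```

play_rows --deltas '[[[0,0,0],0],[[0,0,0],0]]'

```text
time: 7.92
tool_pos: [0.4373, 0.1505, 0.0862]
tool_rot: [0.001, 0.767, 0.642, 0.002]
contact_force: [0.1, -0.5, -1.3]
gripper_width: 0.153
```

```bash
python3 look.py w5;  python3 held.py w5 .4365 .150 .0855 79.87
```

```text
7.925 [0.43725749 0.15046798 0.08616522] [0.00110845 0.76664811 0.64206368 0.00191719] [ 0.07945273 -0.48317333 -1.26936182] 0.15318746684880874
5152 (array([   0,    0,    0,    0,    0,    2,   20,   21,   14,   12,   22,
       1698,   90,  100,  103,  196, 2766,   28,   34,   35,   11,    0]), array([-5.00000000e-02, -4.50000000e-02, -4.00000000e-02, -3.50000000e-02,
       -3.00000000e-02, -2.50000000e-02, -2.00000000e-02, -1.50000000e-02,
       -1.00000000e-02, -5.00000000e-03, -2.77555756e-17,  5.00000000e-03,
        1.00000000e-02,  1.50000000e-02,  2.00000000e-02,  2.50000000e-02,
        3.00000000e-02,  3.50000000e-02,  4.00000000e-02,  4.50000000e-02,
        5.00000000e-02,  5.50000000e-02,  6.00000000e-02]))
0.0 1780 h 0.0083 X [-0.0059  0.0008  0.0079] Y [-0.045  -0.0446 -0.044   0.0377  0.0528  0.0528  0.0529]
[0.4386 0.1539] [0.0377 0.0967] 4.930561065673828
0.024 2991 h 0.0321 X [-0.006   0.0007  0.0075] Y [-0.0247 -0.024  -0.0231  0.0036  0.0237  0.0238  0.0239]
[0.4374 0.1494] [0.0395 0.044 ] 29.732084274291992
```

View pics/w5.png

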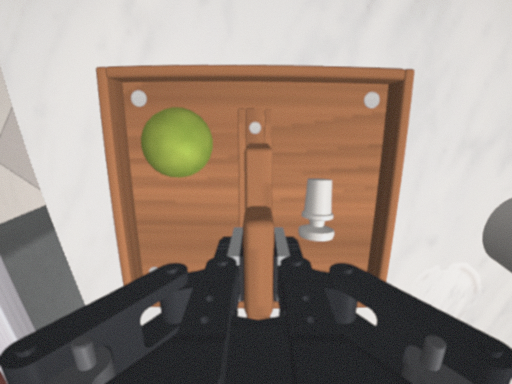

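play_rows --deltas '[[[0,0,-0.004],0],[[0,0,-0.008],0],[[0,0,-0.011],0],[[0,0,-0.012],0],[[0,0,-0.012],0]]'

```text
time: 8.6
tool_pos: [0.4352, 0.1503, 0.0715]
tool_rot: [-0.0, 0.767, 0.642, -0.0]
contact_force: [-0.2, -0.0, -1.3]
gripper_width: 0.153
```

play_rows --deltas '[[[0,0,0],0],[[0,0,0],0],[[0,0,-0.001],0],[[0,0,-0.002],0],[[0,0,-0.003],0]]'

```text
time: 9.22
tool_pos: [0.4354, 0.1503, 0.0689]
tool_rot: [-0.0, 0.767, 0.642, -0.0]
contact_force: [-0.6, -0.0, 4.1]
gripper_width: 0.156
```

play_rows --deltas '[[[0.001,0,0],0],[[0.001,0,0],0],[[0.001,0,0],0]]'

```text
time: 9.6
tool_pos: [0.4365, 0.1504, 0.0689]
tool_rot: [0.0, 0.767, 0.642, 0.0]
contact_force: [-1.1, -0.1, 2.5]
gripper_width: 0.152
```

play_rows --deltas '[[[0,0.0005,-0.0005],0],[[0,0.001,-0.0005],0],[[0,0.001,-0.0005],0]]'

```text
time: 9.98
tool_pos: [0.4363, 0.1514, 0.0678]
tool_rot: [-0.0, 0.767, 0.642, 0.0]
contact_force: [-0.6, 0.1, -0.9]
gripper_width: 0.151
```

play_rows --deltas '[[[0,0,-0.001],0],[[0,0,-0.002],0],[[0,0,-0.003],0],[[0,0,-0.003],0]]'

```text
time: 10.48
tool_pos: [0.4362, 0.1513, 0.0649]
tool_rot: [-0.0, 0.767, 0.642, -0.0]
contact_force: [0.3, -0.3, -1.4]
gripper_width: 0.153
```

play_rows --deltas '[[[0,0,-0.002],0],[[0,0,-0.004],0],[[0,0,-0.006],0],[[0,0,-0.008],0],[[0,0,-0.008],0]]'

```text
time: 11.1
tool_pos: [0.4361, 0.1513, 0.0569]
tool_rot: [-0.0, 0.766, 0.642, -0.0]
contact_force: [0.0, -0.5, -1.5]
gripper_width: 0.155
```

play_rows --deltas '[[[0,0,-0.0005],0],[[0,0,-0.001],0],[[0,0,-0.0015],0],[[0,0,-0.002],0],[[0,0,-0.002],0]]'

```text
time: 11.72
tool_pos: [0.4363, 0.1513, 0.0551]
tool_rot: [-0.0, 0.767, 0.642, -0.0]
contact_force: [-1.1, 0.0, -1.0]
gripper_width: 0.155
```

play_rows --deltas '[[[0,0,-0.0005],0],[[0,0,-0.001],0],[[0,0,-0.001],0]]'

```text
time: 12.1
tool_pos: [0.4365, 0.1514, 0.055]
tool_rot: [-0.0, 0.766, 0.642, -0.0]
contact_force: [-3.1, -0.8, 5.6]
gripper_width: 0.15
```

play_rows --deltas '[[[0,0,-0.0003],0],[[0,0,-0.0003],0],[[0,0,-0.0003],0]]'

```text
time: 12.48
tool_pos: [0.4366, 0.1514, 0.055]
tool_rot: [-0.0, 0.766, 0.642, -0.0]
contact_force: [-3.7, -0.8, 7.0]
gripper_width: 0.153
```

```bash
python3 look.py w6;  python3 held.py w6 .4365 .1514 .055 79.87|tail -4
```

```text
12.475 [0.4365749  0.15137965 0.05502754] [-3.86606670e-05  7.66482445e-01  6.42265238e-01 -1.51110451e-04] [-3.71006847 -0.83591573  6.96129203] 0.15328900013290633
0.0 1792 h 0.0076 X [-0.0065  0.0002  0.0073] Y [-0.0458 -0.0456 -0.0447  0.0369  0.0519  0.0522  0.0522]
[0.4365 0.1547] [0.0979 0.0378] 65.99397277832031
0.024 2987 h 0.0315 X [-0.0064  0.0002  0.007 ] Y [-0.0255 -0.0249 -0.0239  0.0026  0.0231  0.0232  0.0234]
[0.4365 0.1501] [0.04   0.0438] 30.095218658447266
```

View pics/w6.png

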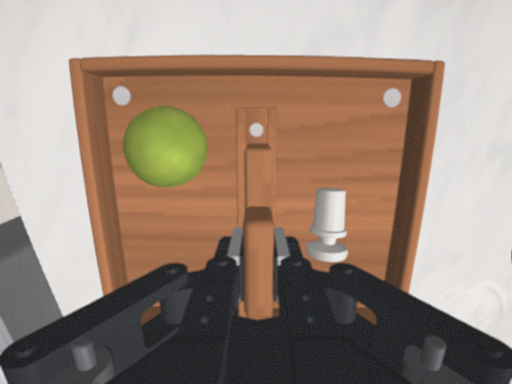

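play_rows --deltas '[[[0,0,0.001],0],[[0,0,0.001],0]]'

```text
time: 12.78
tool_pos: [0.4366, 0.1514, 0.055]
tool_rot: [0.0, 0.767, 0.642, 0.0]
contact_force: [-0.7, -1.1, 1.3]
gripper_width: 0.149
```

play_rows --deltas '[[[0,0,0],0],[[0,0,0],0],[[0,0,0],0],[[0,0,0],0]]' --grip -0.3

```text
time: 13.28
tool_pos: [0.4363, 0.1513, 0.0548]
tool_rot: [-0.0, 0.767, 0.642, -0.0]
contact_force: [0.2, -0.7, 0.9]
gripper_width: 0.348
```

play_rows --deltas '[[[0,0,0.015],0],[[0,0,0.04],0],[[0,0,0.09],0],[[0,0,0.15],0],[[0,0,0.18],0]]'

```text
time: 13.9
tool_pos: [0.4378, 0.1516, 0.2405]
tool_rot: [0.002, 0.766, 0.642, 0.003]
contact_force: [-0.1, 0.2, 0.8]
gripper_width: 0.35
```

play_rows --deltas '[[[0,-0.03,0],0],[[0,-0.06,0],0],[[0,-0.06,0],0],[[0,-0.06,0],0]]'

```text
time: 14.4
tool_pos: [0.4364, 0.0917, 0.2355]
tool_rot: [0.0, 0.767, 0.642, 0.001]
contact_force: [-0.1, -0.2, 0.1]
gripper_width: 0.349
```

```bash
python3 look.py w7; python3 - <<'E'
from h import *
z=np.load("w7.npz");W=z["W"];Z=W[...,2]
n=np.linalg.norm(W[...,:2]-[.4363,.149],axis=-1)<.07
for lo,hi in((.05,.07),(.075,.095)):
    q=n&(Z>lo)&(Z<hi);r=cv2.minAreaRect(W[q][:,:2].astype(np.float32));print(q.sum(),np.median(Z[q]).round(4),np.round(r[0],4),np.round(r[1],4),round(r[2],2))
T=np.load("top0.npz")["W"]
E
```

```text
14.4 [0.43641882 0.0916854  0.23551033] [8.20847977e-05 7.66560779e-01 6.42171552e-01 5.12535824e-04] [-0.10767896 -0.20011389  0.13365439] 0.34859830583034296
624 0.0625 [0.4371 0.1497] [0.1062 0.0131] 79.76
660 0.0864 [0.4369 0.1494] [0.0478 0.0137] 79.75
```

View pics/w7.png

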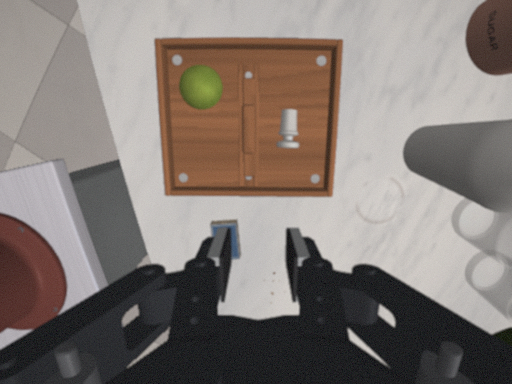

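```bash
python3 -c "
from h import *
print(ticket.job_done())"
```

```text
the job is handed in; nothing more can be done
None
```

The wooden divider is out of its stand, seated in the slotted rail and released. I handed the job in at about 14.4 s of the 72 s allowed; no verdict was reported.

- **Choice:** I took the wooden comb in the stand and left the purple look-alike alone.
- **Finding the slots:** I located the five slots in the wrist camera's depth picture. The first touch landed on the rail top with only a few newtons. A 1 mm slide along the rail then let the teeth drop in.
- **Pressing home:** The teeth went down almost without force until the shoulder met the rail 13.9 mm lower, against 14 mm expected. The most wrist force I read was about 8 N, against the 40 N limit.
- **Final check after letting go:** The tab top measured about 0.086 m, so the tab centre is about 74 mm up. The panel top measured about 0.062 m, which matches a flush shoulder. The divider lies at 79.75°, against 79.7–80.1° measured for the rail. Tab and panel centres agree within 0.4 mm, so it stands upright.
- **Other things:** The gripper is clear. In the last wrist picture the lime, stopper and matchbox look untouched. I did not re-check the measure, mill or jar; the arm only passed above the measure and mill and did not go near the jar.

No check failed. The depth readings ran about 0.7 mm high, as seen on the rail top, and I allowed for that.

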